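Pin the drawbar to a sprung shutter and hold it half open

ROBOT

A 6-joint arm with a two-finger parallel gripper is mounted at the origin on a cart in front of the work surface, level with it; the furniture and walls round the work are solid. World frame = base frame: x ahead of the robot, y to its left, z up, the work surface at z = 0. Lengths are in m, angles in rad, forces in N, time in s.
With the tool pointing down it reaches from about 0.3 to 0.875 m from the base axis. Payload 6.4 kg.
Tool frame: the origin (TCP) lies on the front face of the gripper's body, between the roots of the fingers; the fingertips stand 64 mm ahead of it and the grasp point (between the pads) lies 45 mm ahead of it; z points along the fingers, y is the line along which they close (so a half turn about z gives the same grasp; the last joint's range is limited). The gripper opens to 88 mm and grips with 3 to 60 N. Pads are 18 mm wide; open, the fingers measure 123 mm over their backs; the gripper's body (75 mm by 187 mm) begins 45 mm behind the grasp point.
Start: joints at [0.93, 0.181, 1.607, -0, 1.354, -0.206], TCP at [0.242, 0.522, 0.303] pointing down, gripper open.
Joint ranges: [-2.99, 2.99], [-0.89, 2.07], [0.3, 2.58], [-1.14, 4.28], [0, 2.63], [-3.12, 3.12]. Speed limits (rad/s): [2.57, 2.57, 3.01, 3.14, 3.14, 3.14].

INTERFACE

Orientations are given as a unit quaternion [x, y, z, w].
In Python, from workcell import bot, optics, finder gives the robot as it stands.
- The arm moves only by the tool arm_command, never from a script. Its argument "commands" is one flat list of numbers, 4 for each row, row after row: the shift along the tool's x, y, z as a fraction of full scale, then the turn about the tool's z as a fraction of full scale. In form: [dx, dy, dz, turn, dx, dy, dz, turn, ...]. A call has 1 to 10 rows; each row is the pose to reach, as a shift and turn from the pose commanded when the call began, along the tool's axes at that moment, turning the shorter way round; what a row does not reach only later rows make up. Full scale, the value 1, is 12 cm for a shift and pi rad for a turn. A row lasts 1/12 s, in which the tool goes at most 41.7 mm and 7.16 degrees, less where a joint would pass 70% of its speed; a pose out of reach is approached as far as the arm can. A call with a number of a shift or a turn outside -1 to 1 is refused whole. A call with a gripper value outside its range is refused whole. "jaw" is the opening, from -1 (shut) to 1 (fully open), so that 0 is half open, set as the call begins (left out, the last holds). The fingers move at their own pace and stop on an object; the grip force is fixed at half the most. Time passes only in rows, so rows that repeat a pose let the fingers close. It gives the time, the measured TCP pose, the force, the opening and the grip force at its end, in the units of the state.
- bot.observe(): the state, without advancing time (a new reading comes with each control period).
- optics.snapshot(name): name is "scene" or "top" or "wrist"; returns the picture (384x512x3 uint8, red, green, blue); there is no depth.
- optics.camera_info(name): a dict with "intrinsics" (3x3 intrinsics, pixels), "position" and "attitude" of the camera in the world. Camera axes: x right, y down, z forward; pixel columns grow to the right and rows downward; lengths in m; the calibration is good to about 2 mm. A picture is of the moment at which its call begins: read the wrist's pose just before it. camera_info takes no time and is no camera call; for the wrist camera it gives the pose at the moment of the call.
- bot.job_done(): hands the job in; it is judged then, once.
Trained networks look in the newest picture that a camera, given by its name, has taken for a name from the list of things; names that differ only in an ending like _2 or _b are one class to them, and where a whole thing is asked for, a point or a joint stands for the part that bears it (a point fixed in the world has none). Each returns a list of dicts, best first, with "p" (0 to 1); they miss things now and then, are a little off and sometimes report something else, mostly with a low value. They report only what shows in the picture. A call takes as long as a camera call.
- finder.look_for(target, camera): "box" ([left, top, width, height] as shares, 0 to 1, of the picture: columns of its width, rows of its height, round what is visible of it).
- finder.regions_of(target, camera): "pixels" (384x512 bool, what is visible of it) and "box" ([left, top, width, height] as shares, 0 to 1, of the picture: columns of its width, rows of its height, round what is visible of it).
- finder.landmark_of(target, camera): "location" ([column, row] as shares, 0 to 1, of the picture: columns of its width, rows of its height: a listed point, or the origin of a listed thing).
The state is a dict: "time": time; "joint_pos": joint angles; "qd": joint speeds; "tau": joint torques, N m; "tcp_pos": TCP position; "ee_rot": TCP orientation; "contact_force": force on the tool from outside, world axes, zero at the start; "torque": the same for the moment, N m; "finger_gap": opening from 0.0 (shut) to 1.0 (fully open); "gripper_force": force on a finger pad.
Only numpy, scipy, OpenCV 4.12 (cv2) and the standard library are available. Lean on these libraries where they do the work, as an engineer would, in place of code of your own. Each camera call takes 0.05 s, during which the arm holds its last target. There are 200 camera calls.

TASK

Take the red-handled clevis pin out of its grey parking block, push it fully home (collar down) through the aligned holes of the shutter's steel fork and the brass drawbar, and let go of it. Then take the blue handle, draw the orange shutter open against its spring to half travel, so that the shutter's edge stands at the red half-way line, and finish still holding the handle there steadily, because the spring closes the shutter if you let go. Do not tip the sample vial off its seat or shift the petri dish.

Things in the scene. Friction and masses are not known exactly. Their poses are not given: they have to be found in the camera images.
- pin_grip (a point): grip point of the upright loose clevis pin: square red grip 16x16 mm, 35 mm tall, sides along x and y, its top 15 mm above this point. Below it a steel collar (22 mm wide, 5 mm thick; its underside 25 mm below this point), then the shank, 10 mm in diameter, 38 mm long, tip tapered (63 mm below this point). z along the pin, up
- pin_collar (a point): underside of the pin's collar, on the pin's axis; when seated it rests on the fork's top face at point fork_hole
- pin: the same loose clevis pin (78 mm tall, 50 g); origin at the centre of its tip, z along the pin toward the red grip
- pin_block: fixed grey block 60x60x45 mm tall with one through hole 13 mm wide in the middle, in which the pin is parked, its collar resting on the block's top, its square grip turned like the block; origin at the centre of the underside
- light_unit: fixed inspection light; origin on the work surface; y axis = opening direction of shutter and drawbar, x away from the robot. Grey lamp housing 96 mm high, front at x=0, y -152 to -38 mm; window 60 mm wide centred at y=-95 mm, marked above by a red half-way line. Orange shutter 62 mm wide at x=-9 mm covers it when closed; half open, its edge on the -y side is at the red line
- fork_hole (a point): centre of the hole's mouth in the top face of the shutter's steel fork; moves with the shutter; axes as the light unit's; closed: at (-9, 40, 56) mm in the unit's frame. Hole 13 mm wide, square-edged, vertical, through upper lug (30 mm wide in x, 34 mm in y), brass eye of the drawbar and lower lug, all in line at the start; 36 mm deep, then 8 mm free space
- shutter (a joint): opening of the shutter in m: 0 closed, 0.060 fully open, 0.030 is half travel. Spring force toward closed: about 4 N when closed, 8.5 N at half, 13 N fully open
- handle_grip (a point): grasp point of the upright blue handle on the drawbar, axes as the light unit's, 90 mm above the work surface. Rounded block 16 mm thick (along the sliding direction y), 30 mm wide (x), from 46 mm below to 20 mm above this point. At rest 98 mm from the fork's hole toward +y. A metal saddle 50 mm high stands 52 mm from it toward the fork
- drawbar: brass drawbar with the blue handle on it; slides along the light unit's y axis, 0 to 60 mm; its frame coincides with the light unit's at rest. Light friction of about 1 N, no spring; it moves the shutter only through the pin, with up to about 3 mm of play, so the shutter lags the drawbar by up to 3 mm
- vial_mid (a point): centre of the glass sample vial (23 mm diameter, 48 mm tall) that stands on the light unit's base in front of the shutter, between four studs
- petri_dish: petri dish, 65 mm across and 13 mm high, on the worktop at the left, to be left where it is; origin at the centre of its underside

How it is judged:
On the way:
1. the pin is fully home through fork and drawbar and let go, the shutter still closed (horizontal distance between pin_collar and fork_hole below 0.004 m and z of pin_collar in the frame of fork_hole between -0.004 and 0.004 m and angle between pin's own z axis and vertical below 0.2 rad and contact force between the fingers and pin below 0.3 N and value of joint shutter below 0.006 m), for 0.2 s.
At the end, for the whole second after the job is handed in: Shutter held 30 mm open within 5 mm, at rest (under 4 mm/s), by the fingers on the drawbar with its blue handle (over 2 N); pin seated: collar within 4 mm of the fork's top face and of the hole's centre, upright within 0.2 rad, not touched by the fingers (value of joint shutter between 0.025 and 0.035 m and velocity of joint shutter between -0.004 and 0.004 m/s and contact force between the fingers and drawbar above 2 N and contact force between the fingers and pin below 0.3 N and horizontal distance between pin_collar and fork_hole below 0.004 m and z of pin_collar in the frame of fork_hole between -0.004 and 0.004 m and angle between pin's own z axis and vertical below 0.2 rad); the arm keeps its last pose, push and grip.
It fails at once if the sample vial is tipped or moved more than 15 mm (distance of vial_mid from where it was at the start of the episode above 0.015 m or angle between vial_mid's own z axis and vertical above 0.5 rad).
It fails at once if the petri dish is moved more than 20 mm (distance of petri_dish from where it was at the start of the episode above 0.02 m).
It also fails if it takes over 54 s, if anything falls off the work surface, if the arm or the gripper's body presses on something with over 40 N, if the wrist force passes 120 N, or if a joint passes its speed limit or range.

## Working session

There is one attempt and no reset: what is moved stays moved. The work goes in short steps, Python scripts to look and compute and a tool call to move; the robot and the scene stay as the last step left them, time stands still between calls to the robot, and variables do not carry over. Pictures are saved under pics/ and viewed, at most 13 in all, crops included, and the job is handed in when it is done.

Besides the shell and the picture viewer there is one more tool, called after "Emit:" as name(argument=value, ...) on one line, values as JSON. arm_command: Moves the arm, as the interface text tells. Its arguments: {"type":"object","properties":{"commands":{"type":"array"},"jaw":{"type":"number"}},"required":["commands"]}

```bash
mkdir -p pics; ls; cat > h.py <<'E'
import numpy as np, cv2
from scipy.spatial.transform import Rotation as R
from workcell import bot, optics, finder
def cam(n):
    i=optics.camera_info(n); K=np.array(i["intrinsics"]); p=np.array(i["position"]); a=np.array(i["attitude"])
    M=a if a.shape==(3,3) else R.from_quat(a).as_matrix()
    return K,p,M
def ray(n,uv,c=None):
    K,p,M=c or cam(n); d=M@np.linalg.solve(K,[uv[0],uv[1],1.]); return p,d/np.linalg.norm(d)
def atz(n,uv,z,c=None):
    p,d=ray(n,uv,c); return p+d*(z-p[2])/d[2]
def proj(n,X,c=None):
    K,p,M=c or cam(n); q=K@(M.T@(np.array(X)-p)); return q[:2]/q[2]
def tri(rs):
    A=sum(np.eye(3)-np.outer(d,d) for p,d in rs); b=sum((np.eye(3)-np.outer(d,d))@p for p,d in rs); return np.linalg.solve(A,b)
def lm(t,n):
    r=finder.landmark_of(t,n)
    return [(round(x["p"],2),np.array(x["location"])*[512,384]) for x in r[:2]]
def snap(n,f=None):
    im=optics.snapshot(n)
    if f: cv2.imwrite("pics/"+f,im[:,:,::-1])
    return im
E
python3 - <<'E'
from h import *
np.set_printoptions(precision=4,suppress=True)
s=bot.observe(); print(s)
print(optics.camera_info("scene"))
for n in ["scene","top"]:
    im=snap(n,n+"0.png")
res={}
for t in ["pin_grip","pin_collar","pin","pin_block","light_unit","fork_hole","handle_grip","vial_mid","petri_dish","drawbar"]:
    r={n:lm(t,n) for n in ["scene","top"]}
    print(t,r)
    if r["scene"] and r["top"]:
        rs=[ray(n,r[n][0][1]) for n in r]; X=tri(rs); print("   ",X,[np.linalg.norm(np.cross(X-p,d)) for p,d in rs])
E
```

```text
pics
{'time': 0.0, 'joint_pos': array([ 0.9297,  0.1815,  1.608 , -0.    ,  1.3538, -0.2063]), 'qd': array([ 0.0001, -0.0003, -0.0003,  0.0006,  0.0013,  0.0015]), 'tau': array([ -0.0001, -43.3865, -34.1852,   0.0702,   0.0386,  -0.0001]), 'tcp_pos': array([0.2419, 0.5212, 0.3018]), 'ee_rot': array([ 0.2157,  0.9765, -0.0008, -0.0003]), 'contact_force': array([-0.0827,  0.9883, -0.0985]), 'torque': array([-0.0032,  0.0028,  0.0285]), 'gripper_force': 0.0, 'finger_gap': 1.0000845616932033}
{'intrinsics': array([[462.0573,   0.    , 260.5733],
       [  0.    , 462.0573, 203.1603],
       [  0.    ,   0.    ,   1.    ]]), 'position': array([-0.1574, -0.8493,  0.7014]), 'attitude': array([ 0.8103, -0.2563,  0.1507, -0.505 ])}
pin_grip {'scene': [(0.52, array([221.0816, 187.3152]))], 'top': [(0.52, array([176.4864, 201.216 ]))]}
    [0.5075 0.3673 0.0769] [np.float64(0.004576488807354739), np.float64(0.004576488807354652)]
pin_collar {'scene': [(0.46, array([220.7232, 196.608 ]))], 'top': [(0.4, array([179.4048, 201.7152]))]}
    [0.5072 0.3683 0.0429] [np.float64(0.0023950854117231945),
[... 930 characters left out ...]
.704 ])), (0.35, array([297.6256, 235.392 ]))], 'top': [(0.86, array([292.5056, 184.0128]))]}
    [0.5409 0.0953 0.1001] [np.float64(0.0019322846511071955), np.float64(0.0019322846511071407)]
vial_mid {'scene': [(0.63, array([319.0784, 269.9136]))], 'top': [(0.59, array([177.3056, 199.7184])), (0.58, array([382.1056, 203.0976]))]}
    [ 0.6571  0.2987 -0.2323] [np.float64(0.18031125283233848), np.float64(0.1803112528323388)]
petri_dish {'scene': [(0.74, array([296.4992, 235.5072])), (0.66, array([194.816 , 194.6112]))], 'top': [(0.59, array([121.2928, 207.5136]))]}
    [ 0.6328  0.4171 -0.116 ] [np.float64(0.1937979030379252), np.float64(0.19379790303792488)]
drawbar {'scene': [], 'top': []}
```

View pics/scene0.png

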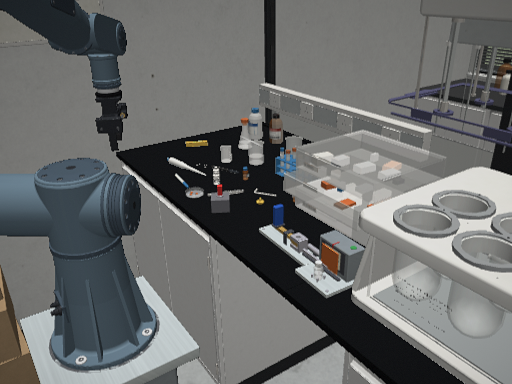

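View pics/top0.png

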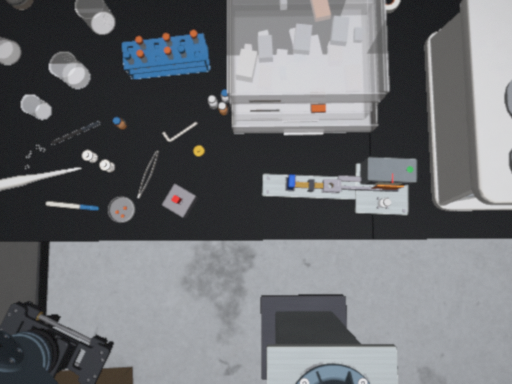

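The scene camera shows the parked pin at about (220,195), the fork at (300,240), the blue handle at (278,213) and the vial at (319,270). The top camera shows the block rotated about 35° at (179,200), the petri dish at (121,209), and the unit nearly aligned with world y. Next I get yaws and the hover move.

```bash
python3 - <<'E'
from h import *
np.set_printoptions(precision=4,suppress=True)
s=bot.observe(); T=R.from_quat(s["ee_rot"]).as_matrix(); print(T)
K,p,M=cam("wrist"); print("wristcam in tool",T.T@(p-s["tcp_pos"]),"\n",T.T@M)
im=snap("top"); c=cam("top"); print(c[1], c[2])
for t in ["pin_block","light_unit"]:
    for r in finder.regions_of(t,"top")[:2]:
        m=r["pixels"]; pts=np.argwhere(m)[:,::-1]
        rect=cv2.minAreaRect(pts.astype(np.float32)); b=cv2.boxPoints(rect)
        z=0.045 if t=="pin_block" else .01
        W=np.array([atz("top",q,z,c)[:2] for q in b]); e=np.diff(np.vstack([W,W[:1]]),axis=0)
        print(t,r["p"],rect,W.mean(0),np.degrees(np.arctan2(e[:,1],e[:,0])),np.linalg.norm(e,axis=1))
print(atz("top",(121.3,208),.013,c),atz("top",(176.5,199),.085,c),atz("top",(332,183.3),.056,c),atz("top",(290.5,181.5),.110,c))
E
```

```text
[[-0.9069  0.4213  0.    ]
 [ 0.4213  0.9069  0.0001]
 [ 0.      0.0001 -1.    ]]
wristcam in tool [ 0.0658  0.0001 -0.0835] 
 [[-0.0003 -0.9669 -0.2552]
 [ 1.     -0.     -0.001 ]
 [ 0.001  -0.2552  0.9669]]
[0.4216 0.1654 1.0573] [[-0.0069 -0.9947  0.1026]
 [-0.9999  0.0084  0.0145]
 [-0.0152 -0.1025 -0.9946]]
pin_block 0.67 ((176.0, 199.0), (10.0, 12.0), 90.0) [0.5117 0.3775] [ -90.4799 -179.3379   89.5412    0.8322] [0.0295 0.0245 0.0294 0.0246]
pin_block 0.65 ((179.35848999023438, 200.7547149658203), (27.77877426147461, 24.087888717651367), 29.05460548400879) [0.5074 0.3692] [ -28.4543 -119.3579  151.2244   60.8488] [0.0587 0.0688 0.0584 0.0685]
light_unit 0.69 ((339.0469665527344, 183.10772705078125), (153.2615509033203, 57.81471633911133), 3.012787342071533) [ 0.5522 -0.0268] [ -3.4627 -93.6343 174.4142  86.5322] [0.1478 0.3882 0.1467 0.3827]
[0.4928 0.5223 0.013 ] [0.5081 0.3679 0.085 ] [ 0.5456 -0.0021  0.056 ] [0.5439 0.1016 0.11  ]
```

Emit:
arm_command(commands=[-0.33,-0.03,0,0.022,-0.66,-0.06,0,0.022,-1,-0.07,0.15,0.022,-1,-0.07,0.15,0.022], jaw=0)

```text
time: 1.58
tcp_pos: [0.3517, 0.4602, 0.2827]
ee_rot: [0.251, 0.968, -0.001, 0.001]
contact_force: [-0.3, -0.5, -1.2]
finger_gap: 0.716
gripper_force: 0.0
```

Emit:
arm_command(commands=[-0.33,0,0,0,-0.66,0,0,0,-1,-0.1,0.25,0,-1,-0.1,0.25,0,-1,-0.1,0.25,0])

```text
time: 2.0
tcp_pos: [0.4471, 0.3927, 0.2521]
ee_rot: [0.251, 0.968, -0.002, -0.002]
contact_force: [-0.1, -0.1, -0.8]
finger_gap: 0.499
gripper_force: 0.0
```

```bash
cat >> h.py <<'E'
def st():
    s=bot.observe(); return s, np.array(s["tcp_pos"]), R.from_quat(s["ee_rot"]).as_matrix()
E
python3 - <<'E'
from h import *
np.set_printoptions(precision=4,suppress=True)
s,p,T=st(); print(s["time"],p,T)
c=cam("wrist"); im=snap("wrist","w1.png")
for t,z in [("pin_grip",.070),("pin_collar",.045),("pin_block",0)]:
    for pp,uv in lm(t,"wrist"): print(t,pp,uv,atz("wrist",uv,z,c))
E
```

```text
2.0 [0.4471 0.3927 0.2521] [[-0.8739  0.4861 -0.0042]
 [ 0.4861  0.8739 -0.0026]
 [ 0.0024 -0.0043 -1.    ]]
pin_grip 0.7 [276.2752 260.6976] [0.5103 0.3749 0.07  ]
pin_collar 0.74 [271.9232 249.792 ] [0.5098 0.3719 0.045 ]
pin_block 0.69 [268.3904 233.5872] [0.5101 0.3693 0.    ]
```

View pics/w1.png

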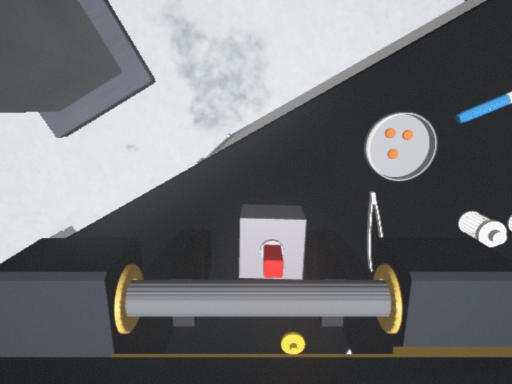

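The wrist view shows the block square to the jaws, with the red grip at about (273,262), right of the jaw centre at column 260.

Emit:
arm_command(commands=[-0.3,0.1,0.2,0,-0.54,0.1,0.42,0,-0.54,0.1,0.42,0,-0.54,0.1,0.42,0,-0.54,0.1,0.42,0])

```text
time: 2.62
tcp_pos: [0.5086, 0.3754, 0.2052]
ee_rot: [0.249, 0.969, 0.0, 0.0]
contact_force: [0.2, 1.1, 0.5]
finger_gap: 0.503
gripper_force: 0.0
```

```bash
cat > m.py <<'E'
from h import *
import sys
np.set_printoptions(precision=4,suppress=True)
s,p,T=st(); print(s["time"],p,"\n",T,s["contact_force"],s["finger_gap"],s["gripper_force"])
c=cam("wrist"); im=snap("wrist",sys.argv[1] if sys.argv[1]!="-" else None)
for a in sys.argv[2:]:
    t,z=a.split(":"); z=float(z)
    for pp,uv in lm(t,"wrist"):
        X=atz("wrist",uv,z,c); print(t,pp,uv,X,"tool mm/120:",T.T@(X-p)/.12)
E
python3 m.py w2.png pin_grip:.070 pin_collar:.045 pin_block:0
```

```text
2.6167 [0.5086 0.3754 0.2052] 
 [[-0.8763  0.4818  0.0003]
 [ 0.4818  0.8763  0.0008]
 [ 0.0001  0.0008 -1.    ]] [0.2301 1.1376 0.5098] 0.5028432455638379 0.0
pin_grip 0.87 [257.28   206.7072] [0.5095 0.3745 0.07  ] tool mm/120: [-0.0104 -0.0034  1.1263]
pin_collar 0.74 [407.9104  75.1104] [0.4834 0.5069 0.045 ] tool mm/120: [0.712  0.858  1.3354]
pin_collar 0.68 [252.8256 195.9168] [0.5072 0.372  0.045 ] tool mm/120: [-0.0036 -0.0318  1.3346]
pin_block 0.59 [251.0848 184.8192] [0.5079 0.369  0.    ] tool mm/120: [-0.021  -0.0503  1.7096]
```

View pics/w2.png

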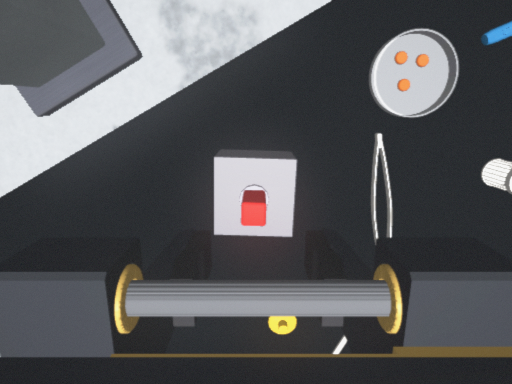

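The grip's centre is at about column 254.5, against the jaw centre at 259.6, so I shift about 2 mm along −y tool and then descend.

Emit:
arm_command(commands=[-0.006,-0.019,0.2,0,-0.006,-0.019,0.4,0,-0.006,-0.019,0.6,0,-0.006,-0.019,0.72,0,-0.006,-0.019,0.72,0,-0.006,-0.019,0.72,0])

```text
time: 3.32
tcp_pos: [0.5085, 0.372, 0.118]
ee_rot: [0.249, 0.968, -0.0, -0.0]
contact_force: [0.0, 0.2, 0.3]
finger_gap: 0.502
gripper_force: 0.0
```

Emit:
arm_command(commands=[0,0,0,0,0,0,0,0,0,0,0,0,0,0,0,0,0,0,0,0,0,0,0,0,0,0,0,0], jaw=-1)

```text
time: 3.9
tcp_pos: [0.5093, 0.372, 0.1189]
ee_rot: [0.249, 0.968, 0.0, 0.001]
contact_force: [-0.8, 0.2, 6.0]
finger_gap: 0.182
gripper_force: 30.0
```

Emit:
arm_command(commands=[0,0,-0.1,0,0,0,-0.25,0,0,0,-0.45,0,0,0,-0.7,-0.04,0,0,-1,-0.08,0,0,-1,-0.12,0,0,-1,-0.16,0,0,-1,-0.16])

```text
time: 4.57
tcp_pos: [0.5089, 0.3718, 0.2393]
ee_rot: [-0.002, 1.0, 0.0, 0.001]
contact_force: [-0.1, 0.7, -1.7]
finger_gap: 0.18
gripper_force: 30.0
```

Emit:
arm_command(commands=[0,-0.15,0,0,0,-0.4,0,0,0,-0.7,0,0,-0.1,-1,0,0,-0.1,-1,0,0])

```text
time: 4.98
tcp_pos: [0.5217, 0.2467, 0.2375]
ee_rot: [0.005, 1.0, -0.001, -0.0]
contact_force: [0.8, 0.4, -0.1]
finger_gap: 0.178
gripper_force: 30.0
```

Emit:
arm_command(commands=[0,-0.3,0,0,-0.1,-0.6,0,0,-0.1,-1,0,0,-0.1,-1,0,0])

```text
time: 5.32
tcp_pos: [0.5327, 0.1271, 0.2376]
ee_rot: [0.004, 1.0, -0.001, -0.001]
contact_force: [0.4, 0.3, 0.2]
finger_gap: 0.178
gripper_force: 30.0
```

Emit:
arm_command(commands=[0,-0.3,0,0,-0.1,-0.6,0,0,-0.1,-0.9,0,0,-0.1,-1,0,0,-0.1,-1,0,0,-0.1,-1,0,0,-0.1,-1,0,0])

```text
time: 5.9
tcp_pos: [0.5441, 0.013, 0.2376]
ee_rot: [0.001, 1.0, 0.0, -0.0]
contact_force: [-0.7, 0.4, -0.5]
finger_gap: 0.174
gripper_force: 30.0
```

```bash
python3 m.py w3.png pin_grip:.1925 pin_collar:.168 pin:.130 fork_hole:.056 handle_grip:.09
```

```text
5.9 [0.5441 0.013  0.2376] 
 [[-1.      0.0019 -0.0008]
 [ 0.0019  1.      0.0008]
 [ 0.0008  0.0008 -1.    ]] [-0.7135  0.4201 -0.4661] 0.1741818787288849 29.999921754933894
pin_grip 0.76 [261.12   262.6176] [0.5423 0.0147 0.1925] tool mm/120: [0.015  0.0139 0.3762]
pin_collar 0.81 [258.7136 238.0032] [0.5413 0.0138 0.168 ] tool mm/120: [0.0232 0.0058 0.5803]
pin 0.7 [259.7888 211.8912] [0.5401 0.0145 0.13  ] tool mm/120: [0.0324 0.0118 0.897 ]
fork_hole 0.71 [244.0192 190.1952] [0.5454 0.0021 0.056 ] tool mm/120: [-0.0124 -0.0921  1.5135]
handle_grip 0.78 [375.0912 204.9024] [0.5479 0.0976 0.09  ] tool mm/120: [-0.0317  0.7034  1.2308]
```

View pics/w3.png

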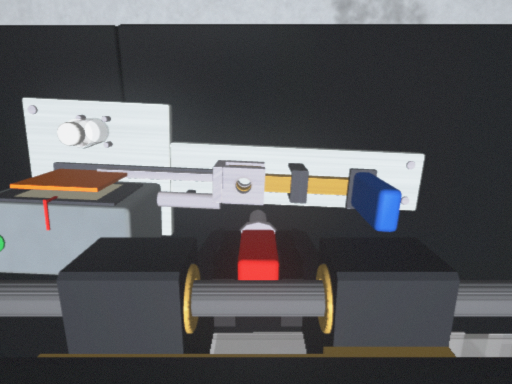

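The wrist view shows the fork with its hole at about (244,185), the pin tip at (258,212) and the handle at (375,200). The vial, at (82,131), is clear. I zoom in for the tip and the hole.

```bash
python3 - <<'E'
import cv2
im=cv2.imread("pics/w3.png")[150:250,200:300]
cv2.imwrite("pics/w3c.png",cv2.resize(im,(600,600),interpolation=cv2.INTER_CUBIC))
E
```

```text
(no output)
```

View pics/w3c.png

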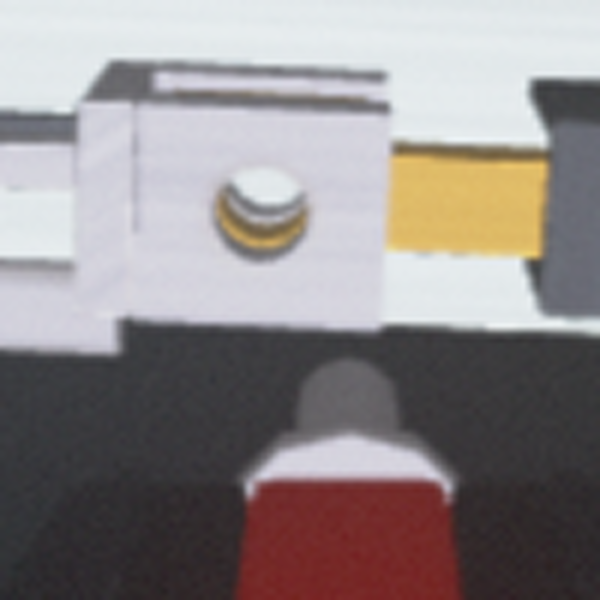

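```bash
python3 - <<'E'
from h import *
np.set_printoptions(precision=4,suppress=True)
s,p,T=st(); c=cam("wrist"); print(s["time"],p,c[0][:2])
im=cv2.imread("pics/w3.png"); print(im[200:285:1,258,2])
f=lambda uv,z:print(uv,z,atz("wrist",uv,z,c)-p)
f((243.7,185.7),.056); f((258,209.7),p[2]-.111); f((258,230),p[2]-.0683)
f((258,222.5),p[2]-.0683)
for r in (248,249,250,251,252): f((258,r),p[2]-.0333)
for x in (0,.002,.004): print(x,[proj("wrist",p+T@[x,0,z],c) for z in (.111,.0733,.0483)])
E
```

```text
6.2 [0.5443 0.0127 0.2379] [[335.9033   0.     257.7187]
 [  0.     335.9033 193.4252]]
[214 214 213 211 191  95  61  62  63  74  98 102 102 104 101 101 105 105
 103 102 104 121 165 208 213 212 213 213 210 184 126 117 114 116 118 116
 117 118 120 118 116 119 117 120 120 119 119 119 118 122 119 119 120 121
 124 122 120 121 122 150 190 225 238 243 245 245 246 246 246 246 246 246
 246 246 246 246 246 246 246 243 128  69  73  82  99]
(243.7, 185.7) 0.056 [-0.0022 -0.0113 -0.1819]
(258, 209.7) 0.12691803603444524 [-0.0042  0.0004 -0.111 ]
(258, 230) 0.16961803603444522 [-0.0075  0.0004 -0.0683]
(258, 222.5) 0.16961803603444522 [-0.0113  0.0004 -0.0683]
(258, 248) 0.20461803603444523 [-0.0137  0.0004 -0.0333]
(258, 249) 0.20461803603444523 [-0.0133  0.0004 -0.0333]
(258, 250) 0.20461803603444523 [-0.0129  0.0004 -0.0333]
(258, 251) 0.20461803603444523 [-0.0125  0.0004 -0.0333]
(258, 252) 0.20461803603444523 [-0.0121  0.0004 -0.0333]
0 [array([257.416 , 216.3078]), array([257.2803, 240.4357]), array([257.1524, 263.1655])]
0.002 [array([257.414 , 213.1845]), array([257.2774, 236.7072]), array([257.1486, 258.8902])]
0.004 [array([257.412 , 210.0457]), array([257.2745, 232.956 ]), array([257.1448, 254.5843])]
```

Emit:
arm_command(commands=[0.016,-0.098,0,0,0.016,-0.098,0.2,0,0.016,-0.098,0.4,0,0.016,-0.098,0.49,0,0.016,-0.098,0.49,0,0.016,-0.098,0.49,0,0.016,-0.098,0.49,0])

```text
time: 6.78
tcp_pos: [0.5432, -0.0004, 0.1803]
ee_rot: [0.001, 1.0, -0.0, 0.001]
contact_force: [-0.5, 0.4, -0.6]
finger_gap: 0.178
gripper_force: 30.0
```

```bash
python3 m.py w4.png fork_hole:.056; python3 - <<'E'
import cv2
im=cv2.imread("pics/w4.png")[150:250,208:308]
cv2.imwrite("pics/w4c.png",cv2.resize(im,(600,600),interpolation=cv2.INTER_CUBIC))
E
```

```text
6.7833 [ 0.5432 -0.0004  0.1803] 
 [[-1.      0.0014  0.0016]
 [ 0.0014  1.     -0.0004]
 [-0.0016 -0.0004 -1.    ]] [-0.4902  0.4286 -0.6225] 0.17772360621466546 29.99989145435393
```

View pics/w4c.png

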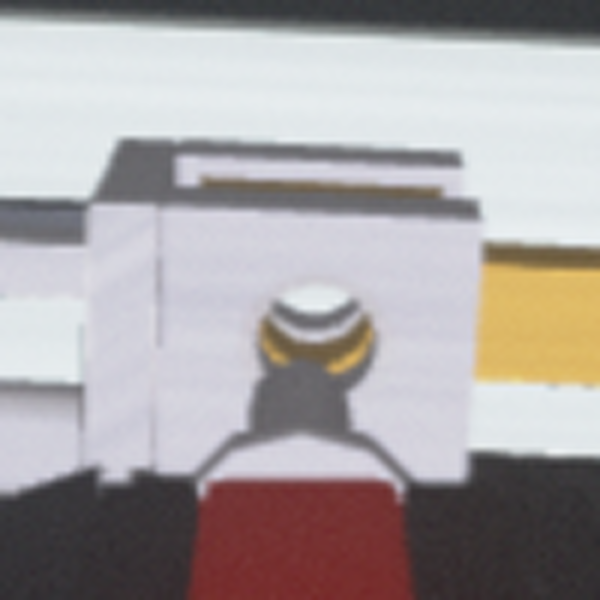

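The zoom shows the hole mouth at about (260.9,206.7) and the pin axis at column 258.2, so the pin needs a bit more +y.

```bash
python3 - <<'E'
from h import *
np.set_printoptions(precision=4,suppress=True)
s,p,T=st(); c=cam("wrist"); print(s["time"],p)
f=lambda uv,z:print(uv,z,atz("wrist",uv,z,c)-p)
f((260.9,206.7),.056); f((258.1,210.5),p[2]-.111)
# pin at offset 0 when lowered: where would axis hit the hole plane
print(proj("wrist",[p[0],p[1],.056],c), proj("wrist",p+T@[-.0003,.0003,.056 and .111],c))
E
```

```text
6.8833 [ 0.5434 -0.0003  0.1806]
(260.9, 206.7) 0.056 [-0.0016  0.0022 -0.1246]
(258.1, 210.5) 0.06959928682799256 [-0.0034  0.0004 -0.111 ]
[257.548  209.1332] [257.8874 216.7729]
```

Emit:
arm_command(commands=[0.011,0.015,0,0,0.011,0.015,0,0,0.011,0.015,0.05,0,0.011,0.015,0.1,0,0.011,0.015,0.15,0,0.011,0.015,0.17,0,0.011,0.015,0.17,0,0.011,0.015,0.17,0])

```text
time: 7.55
tcp_pos: [0.541, 0.0017, 0.1583]
ee_rot: [0.001, 1.0, 0.0, -0.0]
contact_force: [0.5, 0.7, -0.6]
finger_gap: 0.18
gripper_force: 30.0
```

```bash
python3 m.py w5.png fork_hole:.056; python3 - <<'E'
import cv2
im=cv2.imread("pics/w5.png")[150:250,208:308]
cv2.imwrite("pics/w5c.png",cv2.resize(im,(600,600),interpolation=cv2.INTER_CUBIC))
E
```

```text
7.55 [0.541  0.0017 0.1583] 
 [[-1.      0.0014 -0.0007]
 [ 0.0014  1.      0.0001]
 [ 0.0007  0.0001 -1.    ]] [ 0.5264  0.721  -0.6133] 0.18002426484987857 29.99978005886078
fork_hole 0.69 [257.4848 225.408 ] [0.5437 0.0018 0.056 ] tool mm/120: [-0.0224  0.0007  0.8526]
```

View pics/w5c.png

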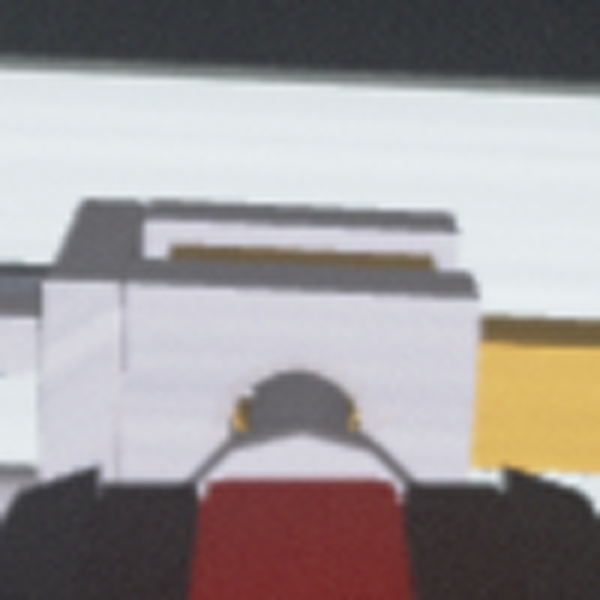

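The pin tip is inside the hole with no side force, and the hole shows evenly on both sides. The pin sits slightly to the front, so I nudge it +1 mm in x and push down.

Emit:
arm_command(commands=[-0.007,0,0.02,0,-0.007,0,0.05,0,-0.007,0,0.08,0,-0.007,0,0.11,0,-0.007,0,0.14,0,-0.007,0,0.17,0,-0.007,0,0.2,0,-0.007,0,0.2,0])

```text
time: 8.32
tcp_pos: [0.5414, 0.0019, 0.1337]
ee_rot: [0.001, 1.0, 0.0, -0.001]
contact_force: [-0.5, -0.3, 0.1]
finger_gap: 0.18
gripper_force: 30.0
```

Emit:
arm_command(commands=[0,0,0.015,0,0,0,0.03,0,0,0,0.045,0,0,0,0.055,0,0,0,0.055,0])

```text
time: 8.73
tcp_pos: [0.5423, 0.0018, 0.1298]
ee_rot: [0.0, 1.0, -0.0, 0.0]
contact_force: [-6.0, 0.7, 12.9]
finger_gap: 0.18
gripper_force: 30.0
```

The collar is on the fork: contact force is 13 N and TCP z matches. Now I release.

Emit:
arm_command(commands=[0,0,0,0,0,0,0,0,0,0,0,0,0,0,0,0,0,0,0,0,0,0,0,0], jaw=0)

```text
time: 9.23
tcp_pos: [0.5419, 0.0018, 0.1279]
ee_rot: [0.001, 1.0, 0.0, -0.0]
contact_force: [-0.8, 0.2, -0.8]
finger_gap: 0.501
gripper_force: 0.0
```

Emit:
arm_command(commands=[0,0,-0.15,0,0,0,-0.3,0,0,0,-0.6,0,0,0,-0.9,0,0,0,-0.9,0,0,0,-0.9,0])

```text
time: 9.73
tcp_pos: [0.5434, 0.0015, 0.2386]
ee_rot: [0.001, 1.0, -0.001, 0.003]
contact_force: [-0.4, -0.4, -0.0]
finger_gap: 0.5
gripper_force: 0.0
```

```bash
python3 m.py w6.png pin_grip:.081 pin_collar:.056 handle_grip:.09 light_unit:0
```

```text
9.7333 [0.5434 0.0015 0.2386] 
 [[-1.      0.0011  0.0053]
 [ 0.0011  1.     -0.0012]
 [-0.0053 -0.0012 -1.    ]] [-0.3865 -0.3965 -0.001 ] 0.49990905222394044 0.0
pin_grip 0.64 [257.4848 195.3024] [0.5435 0.0013 0.081 ] tool mm/120: [ 0.0058 -0.0003  1.313 ]
pin_collar 0.93 [256.8192 184.0896] [0.5409 0.0007 0.056 ] tool mm/120: [ 0.0284 -0.0051  1.5212]
handle_grip 0.79 [393.6768 204.5184] [0.548  0.0994 0.09  ] tool mm/120: [-0.0312  0.817   1.2373]
light_unit 0.87 [211.3024 176.7168] [ 0.5469 -0.0441  0.    ] tool mm/120: [-0.0192 -0.3782  1.9886]
```

View pics/w6.png

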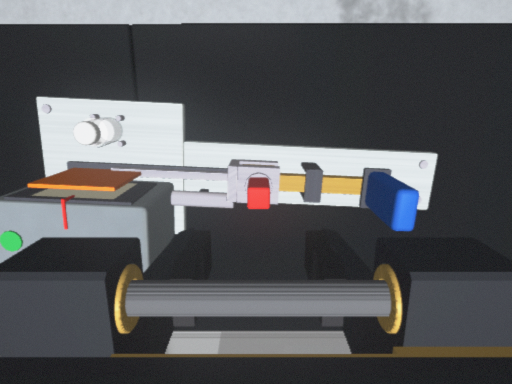

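The pin is seated upright at (258,190) with its collar on the fork, and the shutter is still closed. The unit's yaw is about −3°. Next is the handle at (0.548, 0.099).

Emit:
arm_command(commands=[-0.03,0.3,0,0.017,-0.034,0.6,0,0.017,-0.034,0.815,0,0.017,-0.034,0.815,0.25,0.017,-0.034,0.815,0.5,0.017,-0.034,0.815,0.75,0.017,-0.034,0.815,0.86,0.017,-0.034,0.815,0.86,0.017,-0.034,0.815,0.86,0.017])

```text
time: 10.73
tcp_pos: [0.5452, 0.0996, 0.1314]
ee_rot: [0.027, 1.0, 0.0, -0.002]
contact_force: [0.4, 0.1, 0.3]
finger_gap: 0.502
gripper_force: 0.0
```

Emit:
arm_command(commands=[0,0,0,0,0,0,0,0,0,0,0,0,0,0,0,0,0,0,0,0,0,0,0,0,0,0,0,0], jaw=-1)

```text
time: 11.32
tcp_pos: [0.5468, 0.0995, 0.1339]
ee_rot: [0.027, 1.0, -0.0, 0.001]
contact_force: [-1.1, -0.6, 5.9]
finger_gap: 0.177
gripper_force: 30.0
```

Emit:
arm_command(commands=[0,0.03,0,0,0,0.06,0,0,0,0.09,0,0,0,0.12,0,0,0,0.15,0,0,0,0.18,0,0,0,0.21,0,0,0,0.24,0,0,0,0.26,0,0,0,0.26,0,0])

```text
time: 12.15
tcp_pos: [0.5483, 0.1296, 0.1339]
ee_rot: [0.027, 1.0, -0.001, 0.0]
contact_force: [-3.4, -7.0, 7.3]
finger_gap: 0.179
gripper_force: 30.0
```

```bash
python3 m.py w7.png fork_hole:.056 pin_collar:.056 handle_grip:.09
```

```text
12.15 [0.5483 0.1296 0.1339] 
 [[-0.9985  0.0541  0.0006]
 [ 0.0541  0.9985 -0.0025]
 [-0.0007 -0.0025 -1.    ]] [-3.4073 -7.0358  7.3353] 0.17894537818230286 30.005723077518454
pin_collar 0.58 [ 62.8224 237.6192] [0.5433 0.0292 0.056 ] tool mm/120: [-0.0037 -0.8357  0.651 ]
handle_grip 0.97 [256.4096 270.7968] [0.5495 0.1291 0.09  ] tool mm/120: [-0.0105 -0.0026  0.3656]
```

View pics/w7.png

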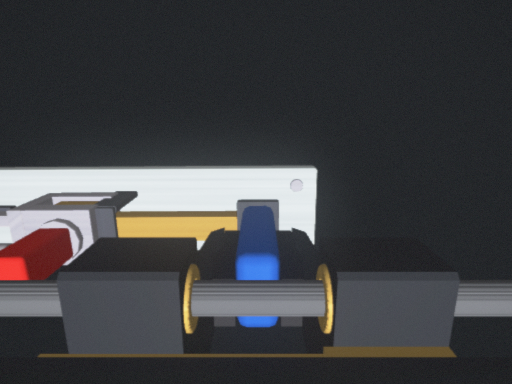

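The pin at (63,238) has moved about 28 mm while the handle moved 30 mm, so play is about 2 mm. I draw 2 mm more and verify.

Emit:
arm_command(commands=[0,0.008,0,0,0,0.015,0,0,0,0.017,0,0,0,0.017,0,0,0,0.017,0,0,0,0.017,0,0,0,0.017,0,0])

```text
time: 12.93
tcp_pos: [0.5484, 0.1311, 0.1338]
ee_rot: [0.027, 1.0, -0.001, 0.0]
contact_force: [-3.1, -8.4, 7.5]
finger_gap: 0.179
gripper_force: 30.0
```

```bash
python3 m.py w8.png pin_collar:.056; python3 - <<'E'
from h import *
np.set_printoptions(precision=4,suppress=True)
im=snap("scene"); a=cv2.imread("pics/scene0.png")
f=lambda i:cv2.resize(i[215:285,295:370],(390,364),interpolation=cv2.INTER_CUBIC)
cv2.imwrite("pics/s8.png",np.hstack([f(a),f(im[:,:,::-1])]))
# orange mask extents
for i in (a[:,:,::-1],im):
    h=cv2.cvtColor(np.ascontiguousarray(i),cv2.COLOR_RGB2HSV)
    m=(h[...,0]>5)&(h[...,0]<16)&(h[...,1]>150)&(h[...,2]>80); m[:235]=0; m[285:]=0; m[:,:300]=0; m[:,365:]=0
    print(np.argwhere(m).min(0),np.argwhere(m).max(0))
    # project unit frame: shutter -y edge
fk=np.array([.5425,.0015,.056]); y=np.array([.053,.9986,0]); x=np.array([.9986,-.053,0]); o=fk+.009*x-.04*y; o[2]=0
print("o",o)
for d in (0,.028,.030,.032):
    print(d,[proj("scene",o-.009*x+(-.126+d)*y+[0,0,z]) for z in (.03,.09)])
print(bot.observe()["qd"])
E
```

```text
12.9333 [0.5484 0.1311 0.1338] 
 [[-0.9985  0.0544  0.0003]
 [ 0.0544  0.9985 -0.003 ]
 [-0.0005 -0.0029 -1.    ]] [-3.0712 -8.3942  7.5314] 0.17877548386159667 30.01012096240629
pin_collar 0.56 [ 63.7952 238.3104] [0.5438 0.0311 0.056 ] tool mm/120: [-0.007  -0.8322  0.6511]
[243 321] [273 338]
[238 314] [268 330]
o [ 0.5494 -0.0389  0.    ]
0 [array([336.6451, 272.796 ]), array([338.0845, 252.4135])]
0.028 [array([329.497 , 267.4292]), array([330.7435, 247.303 ])]
0.03 [array([328.9964, 267.0533]), array([330.2296, 246.9453])]
0.032 [array([328.4971, 266.6784]), array([329.7171, 246.5885])]
[ 0.0002 -0.0018 -0.     -0.0018 -0.0008 -0.001 ]
```

View pics/s8.png

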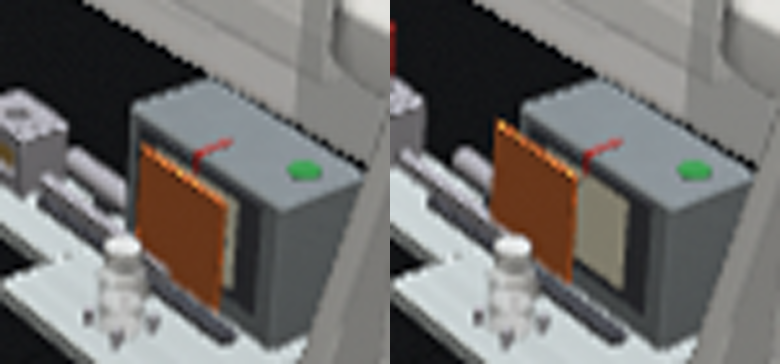

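The shutter's edge now stands at the red line: it moved about 8 px against 7.7 predicted for 30 mm. The force is 8.4 N, as expected at half travel, and the vial is upright. I hand in.

```bash
python3 -c "
from workcell import bot
print(bot.job_done())"
```

```text
the job is handed in; nothing more can be done
None
```

The pin is seated and released, and I handed the job in at about 13 s with the arm holding the shutter steady at about 30 mm open; no verdict was returned.

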